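# Charge a grinding jar through a shuttered funnel

### The arm

A 6-joint arm with a two-finger parallel gripper is mounted at the origin on the work surface. World frame = base frame: x ahead of the robot, y to its left, z up, the work surface at z = 0. Lengths are in m, angles in degrees, forces in N, time in s.
With the tool pointing down it reaches from about 0.35 to 0.875 m from the base axis. Payload 4.2 kg.
Tool frame: the origin (TCP) lies midway between the tips of the shut fingers; the grasp point (between the pads) lies 19 mm behind it; z points along the fingers, y is the line along which they close (so a half turn about z gives the same grasp; the last joint's range is limited). The gripper opens to 87 mm and grips with 3 to 60 N. Pads are 19 mm wide; open, the fingers measure 117 mm over their backs; the gripper's body (75 mm by 190 mm) begins 51 mm behind the grasp point.
Start: joints at [-54.74, 22.042, 0.453, 0, -68.411, -14.817], TCP at [0.218, -0.586, 0.223] pointing down, gripper open.
Joint ranges: [-179.83, 179.83], [-69.29, 118.12], [-61.27, 80.66], [-181.25, 117.63], [-171.15, -9.14], [-177.46, 177.46]. Speed limits (degrees/s): [159.86, 159.86, 180, 180, 180, 180].

### API

Orientations are given as a 3x3 rotation matrix whose columns are the frame's x, y, z axes.
In Python, from station import * gives the robot as it stands.
- The arm moves only by the tool move_arm, never from a script. Its argument "targets" is text: rows parted by semicolons, each of 4 numbers parted by spaces: the shift along the world's x, y, z in units of 25 mm (1.0 is 25 mm), then the turn about the world's z in units of 5 degrees (1.0 is 5 degrees). In form: tx ty tz spin; .... A call has 1 to 10 rows; each row shifts and turns the commanded pose from where the row before left it; what a row does not reach is not made up. A row lasts 1/12 s, in which the tool goes at most 41.7 mm and 7.16 degrees, less where a joint would pass 70% of its speed; a pose out of reach is approached as far as the arm can. A call is refused whole if a number of a shift passes 1 or a number of a turn 1, either way. A call with a gripper value outside its range is refused whole. "gripper" is the finger opening in mm, from 0 to 87, set as the call begins (left out, the last holds). The fingers move at their own pace and stop on an object; the grip force is fixed at half the most. Time passes only in rows, so rows that do not move let the fingers close. It gives the time, the measured TCP pose, the force, the opening and the grip force at its end, in the units of the state.
- sense(): the state, without advancing time (a new reading comes with each control period).
- capture(name): name is "side" or "top"; returns a dict with "image" (480x640x3 uint8, blue, green, red), "fx", "fy", "cx", "cy" (pixels), "world_from_camera" (4x4, takes a point from camera to world coordinates). Camera axes: x right, y up, looking along -z (the intrinsics and any distortion apply to the point x, -y, -z); pixel columns grow to the right and rows downward; lengths in m; the calibration is good to about 2 mm. A picture is of the moment at which its call begins. There is no depth.
- finish_job(): hands the job in; it is judged then, once.
The state is a dict: "time_s": time; "joints": joint angles; "joint_velocities": joint speeds; "effort": joint torques, N m; "tcp_pos": TCP position; "ee_rot": TCP orientation; "wrist_force": force on the tool from outside, world axes, zero at the start; "moment": the same for the moment, N m; "gripper_width": opening from 0.0 (shut) to 1.0 (fully open); "gripper_force": force on a finger pad.
Only numpy, scipy, OpenCV 4.12 (cv2) and the standard library are available. Lean on these libraries where they do the work, as an engineer would, in place of code of your own. Each camera call takes 0.05 s, during which the arm holds its last target. There are 200 camera calls.

### The job

Pour all six ceramic grinding pieces from the scoop into the funnel while its shutter is shut, and stand the empty scoop back upright in the middle of the balance plate. Swing the shutter lever to its stop so that all the pieces drop into the glass jar, then let it spring fully back. Leave the jar standing in its place under the funnel and do not move the other things on the bench (amber bottle, beaker, dish, screwdriver).

Things in the scene. Friction and masses are not known exactly. Their poses are not given: they have to be found in the camera images.
- scoop: Aluminium scoop holding the six pieces, 0.22 kg empty. Origin: centre of its underside; open pouring lip at -x (starts roughly towards the robot). Pan 123 mm long (x -67 to 56), 68 wide, side and back walls 34 high; flat floor 4 thick behind x -22, then a ramp up to the lip. A carrying bar along x (-32 to 56), 14 wide, 16 tall, mid-height z 83, is held by a post on the back wall.
- scoop_grip (a point): Point in the carrying bar at scoop x 0, y 0, z 83 mm, about above its centre of mass; axes as the scoop.
- scoop_lip (a point): Middle of the scoop's pouring lip: scoop x -65, y 0, z 10 mm; axes as the scoop.
- balance: White laboratory balance, fixed, 190 (x) x 160 (y) x 45 mm, with a steel plate on top; its position varies and may be left or right of the stand.
- balance_plate (a point): Centre of the top face of the balance plate, 135 (x) x 120 (y) mm, 60 mm above the bench; axes as the balance.
- stand: Fixed loading stand: grey base plate 130 (x) x 200 (y, from -80 to 120) x 12 mm, a steel column (18 across) at y +95 up to z 140, which carries the steel funnel. Origin: on the bench below the funnel axis, z up. Under the funnel a flat sprung shutter closes the throat; its lever reaches out to -x under the funnel.
- funnel_rim (a point): Centre of the funnel's mouth, 175 mm above the bench: rim 152 mm outside diameter, cone walls 3 thick narrowing to a throat 42 mm inside at 114 mm, outlet at 104 mm; axes as the stand.
- shutter (a joint): Angle of the sprung shutter lever, rad: 0 shut, 1.0 at its stop (throat fully open). It turns about a vertical axis at stand x -50, y 0; the knob, 100 mm from that axis, moves from stand (-150, 0) towards -y to (-104, -84) mm. About 3.5 N at the knob at the stop; it springs back shut.
- shutter_knob (a point): On the axis of the lever's upright grey knob, 135 mm above the bench (the knob is 16 mm across and spans z 97 to 149 mm). Its axes turn with the lever.
- jar: Loose clear glass jar standing on the stand's base plate under the throat: 64 mm outside, 56 inside, 83 tall, floor 6 thick, 0.3 kg. Origin: centre of its underside, 12 mm above the bench; its rim is 9 mm below the funnel outlet.
- piece0: One of six equal white ceramic grinding pieces, a short rod with round ends, 14 mm across and 18 long (along its x), 12 g. Origin at its centre.
- piece1: One of six equal white ceramic grinding pieces, a short rod with round ends, 14 mm across and 18 long (along its x), 12 g. Origin at its centre.
- piece2: One of six equal white ceramic grinding pieces, a short rod with round ends, 14 mm across and 18 long (along its x), 12 g. Origin at its centre.
- piece3: One of six equal white ceramic grinding pieces, a short rod with round ends, 14 mm across and 18 long (along its x), 12 g. Origin at its centre.
- piece4: One of six equal white ceramic grinding pieces, a short rod with round ends, 14 mm across and 18 long (along its x), 12 g. Origin at its centre.
- piece5: One of six equal white ceramic grinding pieces, a short rod with round ends, 14 mm across and 18 long (along its x), 12 g. Origin at its centre.
- reagent: Bystander: closed amber bottle, 52 mm across, 100 tall; origin at the centre of its underside.
- beaker: Bystander: open glass beaker, 64 mm across, 75 tall; origin at the centre of its underside.
- dish: Bystander: flat clear dish, 80 mm across, 16 tall; origin at the centre of its underside.
- screwdriver: Bystander: screwdriver 150 mm long lying along its x, black handle.

How it is judged (in metres and radians):
On the way, in this order (a step that is already met when the one before it is completed fails the run):
1. all six pieces lie in the funnel, the shutter shut (value of joint shutter below 0.1 rad and horizontal distance between each of piece0, piece1, piece2, piece3, piece4, piece5 and funnel_rim below 0.074 m and z of piece0 in the frame of funnel_rim between -0.08 and 0 m and z of piece1 in the frame of funnel_rim between -0.08 and 0 m and z of piece2 in the frame of funnel_rim between -0.08 and 0 m and z of piece3 in the frame of funnel_rim between -0.08 and 0 m and z of piece4 in the frame of funnel_rim between -0.08 and 0 m and z of piece5 in the frame of funnel_rim between -0.08 and 0 m), for 0.2 s.
2. the shutter lever is swung to its stop (value of joint shutter above 0.92 rad), for 0.1 s.
At the end, for the whole second after the job is handed in: All six pieces lie at rest inside the jar; the jar stands upright (within 0.1 rad) within 15 mm of the funnel axis; the shutter lever is back under 0.08 rad; the scoop stands upright (within 0.1 rad) on the balance plate, at rest, its origin within 35 mm of the plate's centre and 8 mm of its height (value of joint shutter below 0.08 rad and horizontal distance between each of piece0, piece1, piece2, piece3, piece4, piece5 and jar below 0.028 m and z of piece0 in the frame of jar between 0 and 0.07 m and linear speed of each of piece0, piece1, piece2, piece3, piece4, piece5 below 0.05 m/s and z of piece1 in the frame of jar between 0 and 0.07 m and z of piece2 in the frame of jar between 0 and 0.07 m and z of piece3 in the frame of jar between 0 and 0.07 m and z of piece4 in the frame of jar between 0 and 0.07 m and z of piece5 in the frame of jar between 0 and 0.07 m and angle between each of jar, scoop's own z axis and vertical below 0.1 rad and horizontal distance between jar and funnel_rim below 0.015 m and horizontal distance between scoop and balance_plate below 0.035 m and z of scoop in the frame of balance_plate between -0.008 and 0.008 m and linear speed of scoop below 0.03 m/s); the robot touches nothing.
It fails at once if the reagent is moved more than 30 mm (distance of reagent from where it was at the start of the episode above 0.03 m).
It fails at once if the beaker is moved more than 30 mm (distance of beaker from where it was at the start of the episode above 0.03 m).
It fails at once if the dish is moved more than 30 mm (distance of dish from where it was at the start of the episode above 0.03 m).
It fails at once if the screwdriver is moved more than 30 mm (distance of screwdriver from where it was at the start of the episode above 0.03 m).
It also fails if it takes over 72 s, if anything falls off the work surface, if the arm or the gripper's body presses on something with over 40 N, if the wrist force passes 120 N, or if a joint passes its speed limit or range.

## Working session

There is one attempt and no reset: what is moved stays moved. The work goes in short steps, Python scripts to look and compute and a tool call to move; the robot and the scene stay as the last step left them, time stands still between calls to the robot, and variables do not carry over. Pictures are saved under pics/ and viewed, at most 10 in all, crops included, and the job is handed in when it is done.

Besides the shell and the picture viewer there is one more tool, called after "Request:" in YAML: its name, and indented under it one key for each argument. move_arm: Moves the arm, as the interface text tells. Its arguments: {"type":"object","properties":{"targets":{"type":"string"},"gripper":{"type":"number"}},"required":["targets"]}

```bash
mkdir -p pics; ls; cat > h.py <<'E'
import numpy as np,cv2
from station import *
def shot(n,f=None,crop=None,scale=1):
    c=capture(n); im=c["image"]
    if f: 
        j=im if crop is None else im[crop[1]:crop[3],crop[0]:crop[2]]
        cv2.imwrite("pics/"+f,cv2.resize(j,None,fx=scale,fy=scale,interpolation=cv2.INTER_CUBIC))
    return c
def proj(c,p):
    T=np.linalg.inv(c["world_from_camera"]); q=T[:3,:3]@np.array(p,float)+T[:3,3]
    return np.array([c["fx"]*q[0]/-q[2]+c["cx"], c["fy"]*-q[1]/-q[2]+c["cy"]])
def back(c,u,v,z):
    W=c["world_from_camera"]; d=W[:3,:3]@np.array([(u-c["cx"])/c["fx"],-(v-c["cy"])/c["fy"],-1]); o=W[:3,3]
    return (o+d*(z-o[2])/d[2])
E
python3 - <<'E'
from h import *
np.set_printoptions(precision=4,suppress=True)
for n in("side","top"):
    c=shot(n,n+"0.png"); print(n,{k:c[k] for k in c if k!="image"})
print(sense())
E
```

```text
pics
side {'fx': 543.6599991596739, 'fy': 543.6599991596739, 'cx': 319.6986970316579, 'cy': 230.24791094188345, 'world_from_camera': array([[-0.8318,  0.3772, -0.4072,  0.0964],
       [-0.5549, -0.5491,  0.625 ,  0.7437],
       [ 0.0121,  0.7458,  0.666 ,  0.9448],
       [ 0.    ,  0.    ,  0.    ,  1.    ]])}
top {'fx': 620.5753723961707, 'fy': 620.5753723961707, 'cx': 321.0700036956125, 'cy': 234.68697675253378, 'world_from_camera': array([[ 0.0129,  0.9909, -0.1337,  0.4053],
       [-0.9999,  0.0131,  0.0006,  0.0083],
       [ 0.0023,  0.1336,  0.991 ,  1.4998],
       [ 0.    ,  0.    ,  0.    ,  1.    ]])}
{'time_s': 0.1, 'joints': array([-54.7364,  22.0859,   0.3866,  -0.0222, -68.412 , -14.8175]), 'joint_velocities': array([ 0.028 , -0.165 ,  0.2387,  0.0926,  0.0404,  0.0263]), 'effort': array([ -0.0005, -39.169 ,  18.7934,   4.2319,   0.0134,  -0.0001]), 'tcp_pos': array([ 0.2181, -0.5851,  0.2216]), 'ee_rot': array([[-0.9371, -0.3492, -0.0008],
       [-0.3492,  0.937 ,  0.0018],
       [ 0.0001,  0.002 , -1.    ]]), 'wrist_force': array([ 0.8575, -0.4703,  0.3032]), 'moment': array([-0.0172,  0.004 , -0.0182]), 'gripper_force': 0.0, 'gripper_width': 0.9984960664976921}
```

View pics/top0.png

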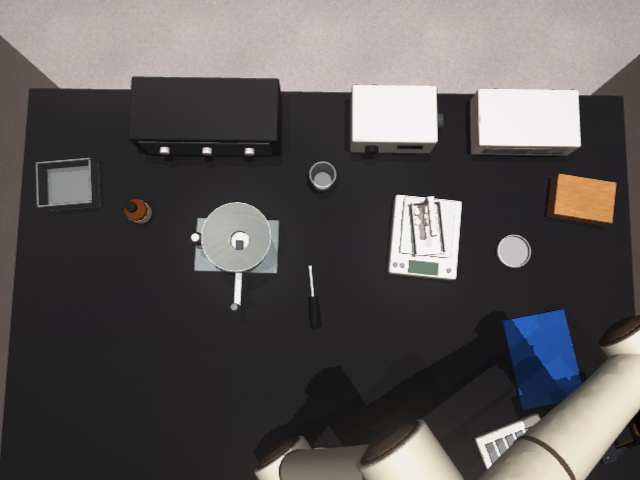

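View pics/side0.png

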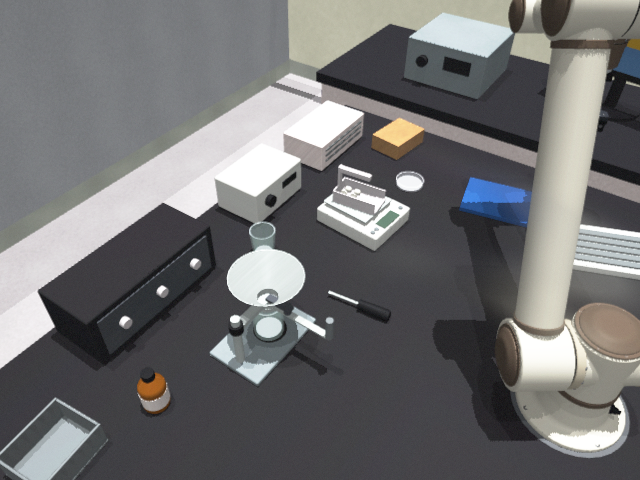

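```bash
python3 - <<'E'
from h import *
t=cv2.imread("pics/top0.png");s=cv2.imread("pics/side0.png")
a=cv2.resize(t[185:295,380:470],None,fx=5,fy=5,interpolation=cv2.INTER_CUBIC)
b=cv2.resize(s[155:255,310:420],None,fx=3.5,fy=3.5,interpolation=cv2.INTER_CUBIC)
b=cv2.copyMakeBorder(b,0,a.shape[0]-b.shape[0],0,max(0,340-b.shape[1]),cv2.BORDER_CONSTANT)
m=np.hstack([a,b[:,:340] if b.shape[1]>340 else b]);cv2.imwrite("pics/crop.png",m);print(m.shape)
E
```

```text
(550, 790, 3)
```

View pics/crop.png

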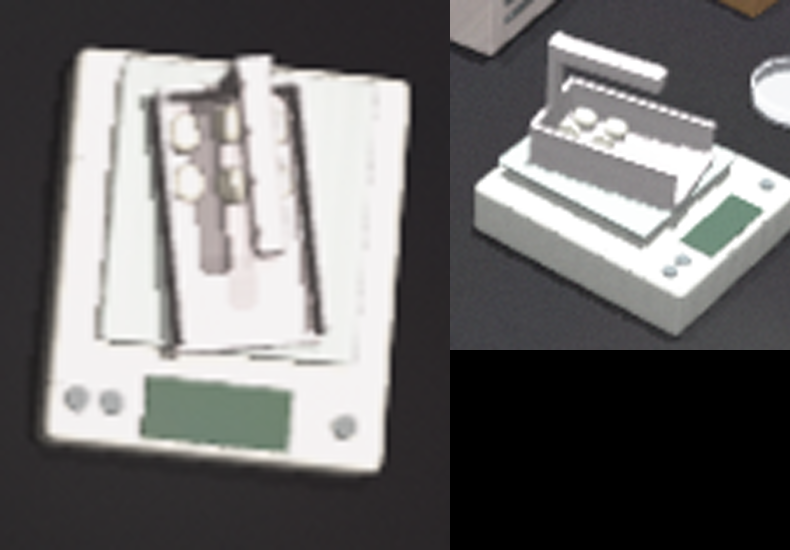

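```bash
python3 - <<'E'
from h import *
np.set_printoptions(precision=4,suppress=True)
c=capture("top")
P=lambda x,y,z:back(c,380+x/5-.4,185+y/5-.4,z)
b0,b1=P(255,58,.151),P(269,252,.151);d=b0-b1
print("bar back,front",b0,b1,np.linalg.norm(d),np.degrees(np.arctan2(d[1],d[0])))
u=d/np.linalg.norm(d);print("grip est",b1+.032*u, b0-.056*u)
w=[P(153,95,.094),P(295,90,.094),P(172,350,.094),P(320,330,.094)]
print("walls",*w)
pl=[P(*q,.06) for q in((127,55),(378,80),(100,338),(357,362))];print("plate",*pl,np.mean(pl,0))
bl=[P(*q,.045) for q in((80,50),(410,80),(42,440),(380,470))];print("bal",*bl,np.mean(bl,0))
g=cv2.cvtColor(c["image"],6)
for (u0,v0,z,n) in((236,237,.175,"rim"),(234.5,306,.149,"knob"),(195.5,237,.14,"col")): print(n,back(c,u0,v0,z))
# rim ellipse: bright mask
L=back(c,201,237,.175);R=back(c,271,237,.175);T=back(c,236,203,.175);B=back(c,236,272,.175);print(L,R,T,B)
for n,(u0,v0,z) in dict(reag=(137,211,.1),beaker=(322,170,.075),dish=(514,251,.016)).items(): print(n,back(c,u0,v0,z))
E
```

```text
bar back,front [ 0.6763 -0.2338  0.151 ] [ 0.5898 -0.239   0.151 ] 0.08671313284927695 3.450534563228965
grip est [ 0.6217 -0.2371  0.151 ] [ 0.6204 -0.2371  0.151 ]
walls [ 0.6698 -0.1968  0.094 ] [ 0.673  -0.2623  0.094 ] [ 0.5519 -0.2047  0.094 ] [ 0.562  -0.2723  0.094 ]
plate [ 0.6952 -0.1896  0.06  ] [ 0.6848 -0.3081  0.06  ] [ 0.5607 -0.1763  0.06  ] [ 0.551  -0.2961  0.06  ] [ 0.6229 -0.2425  0.06  ]
bal [ 0.7004 -0.1693  0.045 ] [ 0.6879 -0.3266  0.045 ] [ 0.5138 -0.1508  0.045 ] [ 0.5018 -0.3093  0.045 ] [ 0.601 -0.239  0.045]
rim [0.5765 0.1905 0.175 ]
knob [0.4294 0.1926 0.149 ]
col [0.5799 0.2847 0.14  ]
[0.5755 0.2658 0.175 ] [0.5775 0.1152 0.175 ] [0.6508 0.1928 0.175 ] [0.5011 0.1881 0.175 ]
reag [0.6432 0.4289 0.1   ]
beaker [0.7508 0.0072 0.075 ]
dish [ 0.5719 -0.4573  0.016 ]
```

Request:
move_arm:
  targets: "0.6 0.5 0 -0.3; 1 0.9 0 -0.3; 1 0.9 0 -0.3; 1 0.9 0 -0.3; 1 0.9 0 -0.3; 1 0.9 0 -0.3; 1 0.9 0 -0.3; 1 0.9 0 -0.3; 1 0.9 0 -0.3; 1 0.9 0 -0.6"
  gripper: 87

```text
time_s: 0.98
tcp_pos: [0.4592, -0.3692, 0.2223]
ee_rot: [[-0.998, -0.067, -0.0], [-0.067, 0.998, 0.0], [0.0, 0.0, -1.0]]
wrist_force: [0.5, -1.6, -0.3]
gripper_width: 1.004
gripper_force: 0.0
```

Request:
move_arm:
  targets: "1 0.9 0 0; 1 0.9 0 0; 1 0.9 0 0; 1 0.8 0 0; 1 0.8 0 0; 0.9 0.7 0 0; 0.6 0.4 0 0; 0 0 0 0; 0 0 0 0; 0 0 0 0"

```text
time_s: 1.82
tcp_pos: [0.6202, -0.2358, 0.2221]
ee_rot: [[-0.998, -0.069, -0.001], [-0.069, 0.998, 0.0], [0.001, 0.0, -1.0]]
wrist_force: [-0.8, -0.8, -0.7]
gripper_width: 1.0
gripper_force: 0.0
```

```bash
python3 - <<'E'
from h import *
s=sense();print(s["tcp_pos"],s["ee_rot"]);x=s["tcp_pos"]
y=s["ee_rot"][:,1];print(np.degrees(np.arctan2(y[1],y[0])))
print((np.array([.621,-.237,.124])-x)/.025)
E
```

```text
[ 0.62016505 -0.23580722  0.22211263] [[-9.97646726e-01 -6.85531559e-02 -1.21478964e-03]
 [-6.85534449e-02  9.97647426e-01  1.97821584e-04]
 [ 1.19837046e-03  2.80634070e-04 -9.99999243e-01]]
93.93088966096163
[ 0.03339787 -0.04771138 -3.92450534]
```

Request:
move_arm:
  targets: "0 0 -0.5 0; 0 0 -0.7 0; 0 0 -0.7 0; 0 0 -0.7 0; 0 0 -0.7 0; 0 0 -0.4 0; 0 0 -0.2 0; 0 0 0 0; 0 0 0 0"

```text
time_s: 2.57
tcp_pos: [0.621, -0.2362, 0.1259]
ee_rot: [[-0.998, -0.068, 0.001], [-0.068, 0.998, -0.001], [-0.001, -0.001, -1.0]]
wrist_force: [0.5, -0.4, -0.3]
gripper_width: 1.005
gripper_force: 0.0
```

Request:
move_arm:
  targets: "0 0 0 0; 0 0 0 0; 0 0 0 0; 0 0 0 0; 0 0 0 0; 0 0 0 0; 0 0 0 0; 0 0 0 0"
  gripper: 0

```text
time_s: 3.23
tcp_pos: [0.6208, -0.2356, 0.125]
ee_rot: [[-0.998, -0.069, -0.0], [-0.069, 0.998, 0.0], [0.0, 0.0, -1.0]]
wrist_force: [-0.2, 0.3, -0.9]
gripper_width: 0.478
gripper_force: 0.0
```

Request:
move_arm:
  targets: "0 0 0.1 0; 0 0 0.2 0; 0 0 0.4 0; 0 0 0.6 0; 0 0 0.7 0; 0 0 0.7 0; 0 0 0.7 0; 0 0 0.7 0; 0 0 0.7 0; 0 0 0.7 0"

```text
time_s: 4.07
tcp_pos: [0.6208, -0.2357, 0.2648]
ee_rot: [[-0.998, -0.069, 0.001], [-0.069, 0.998, -0.0], [-0.001, -0.001, -1.0]]
wrist_force: [-0.4, -0.3, -0.2]
gripper_width: 0.008
gripper_force: 0.0
```

```bash
python3 - <<'E'
from h import *
shot("side","s1.png",(250,0,490,240),2.5);print(sense()["wrist_force"])
E
```

```text
[ 0.79968807 -0.31868643  2.79190521]
```

View pics/s1.png

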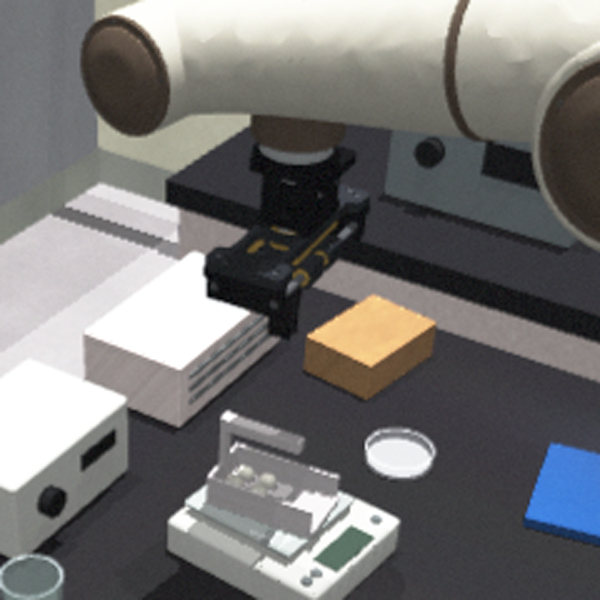

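The picture shows the scoop still standing on the plate with its pieces: I lifted before the slow fingers had closed. I'll reopen and repeat with more waiting.

Request:
move_arm:
  targets: "0 0 0 0; 0 0 0 0; 0 0 0 0; 0 0 0 0; 0 0 0 0; 0 0 0 0; 0 0 0 0; 0 0 0 0; 0 0 0 0; 0 0 0 0"
  gripper: 60

```text
time_s: 4.95
tcp_pos: [0.6208, -0.2356, 0.2625]
ee_rot: [[-0.998, -0.069, -0.0], [-0.069, 0.998, -0.0], [0.0, -0.0, -1.0]]
wrist_force: [-0.3, -0.3, 0.4]
gripper_width: 0.648
gripper_force: 0.0
```

Request:
move_arm:
  targets: "0 0 -0.4 0; 0 0 -0.7 0; 0 0 -0.7 0; 0 0 -0.8 0; 0 0 -0.8 0; 0 0 -0.8 0; 0 0 -0.7 0; 0 0 -0.5 0; 0 0 -0.2 0; 0 0 0 0"

```text
time_s: 5.78
tcp_pos: [0.6197, -0.2354, 0.1204]
ee_rot: [[-0.998, -0.069, -0.004], [-0.069, 0.998, 0.001], [0.004, 0.001, -1.0]]
wrist_force: [-0.3, -0.5, -0.5]
gripper_width: 0.693
gripper_force: 0.0
```

Request:
move_arm:
  targets: "0 0 0 0; 0 0 0 0; 0 0 0 0; 0 0 0 0; 0 0 0 0; 0 0 0 0; 0 0 0 0; 0 0 0 0; 0 0 0 0; 0 0 0 0"
  gripper: 0

```text
time_s: 6.62
tcp_pos: [0.6207, -0.2359, 0.1227]
ee_rot: [[-0.998, -0.069, -0.0], [-0.069, 0.998, -0.0], [0.0, -0.0, -1.0]]
wrist_force: [-1.2, -1.6, 0.7]
gripper_width: 0.155
gripper_force: 29.8
```

Request:
move_arm:
  targets: "0 0 0 0; 0 0 0 0; 0 0 0 0; 0 0 0 0"

```text
time_s: 6.95
tcp_pos: [0.6208, -0.2358, 0.1227]
ee_rot: [[-0.998, -0.069, -0.0], [-0.069, 0.998, -0.0], [0.0, -0.0, -1.0]]
wrist_force: [-0.5, -0.7, 1.4]
gripper_width: 0.155
gripper_force: 29.8
```

Request:
move_arm:
  targets: "0 0 0.1 0; 0 0 0.3 0; 0 0 0.5 0; 0 0 0.7 0; 0 0 0.8 0; 0 0 0.8 0; 0 0 0.8 0; 0 0.2 0.8 0; 0 0.4 0.7 0; 0 0.6 0.6 0"

```text
time_s: 7.78
tcp_pos: [0.6206, -0.2057, 0.276]
ee_rot: [[-0.998, -0.067, 0.0], [-0.067, 0.998, 0.001], [-0.0, 0.001, -1.0]]
wrist_force: [0.3, 1.0, -3.6]
gripper_width: 0.157
gripper_force: 29.8
```

Request:
move_arm:
  targets: "0 0.8 0.4 0; 0 0.8 0.2 0; 0 0.9 0 0; 0 0.9 0 0; 0 0.9 0 0; 0 0.9 0 0; 0 0.9 0 0; 0 0.9 0 0; 0 0.9 0 0; 0 0.9 0 0"

```text
time_s: 8.62
tcp_pos: [0.6201, 0.016, 0.2895]
ee_rot: [[-0.998, -0.069, -0.002], [-0.069, 0.998, 0.001], [0.002, 0.001, -1.0]]
wrist_force: [0.8, -0.4, -3.3]
gripper_width: 0.158
gripper_force: 29.8
```

Request:
move_arm:
  targets: "0 0.9 0 0; -0.1 0.9 0 0; -0.1 0.9 0 0; -0.1 0.8 0 0; -0.1 0.8 0 0; -0.1 0.7 0 0; -0.1 0.6 0 0; 0 0.4 0 0; 0 0.2 0 0; 0 0 0 0"

```text
time_s: 9.45
tcp_pos: [0.6058, 0.1702, 0.2898]
ee_rot: [[-0.998, -0.07, -0.0], [-0.07, 0.998, 0.0], [0.0, 0.0, -1.0]]
wrist_force: [0.8, 0.2, -2.8]
gripper_width: 0.157
gripper_force: 29.8
```

```bash
python3 - <<'E'
from h import *
c=shot("side","s2.png",(160,130,400,310),3.3)
for p in((.5763+.076,.1905,.175),(.5763-.076,.1905,.175)): print((proj(c,p)-[160,130])*3.3)
s=sense();print(s["wrist_force"],s["moment"],s["tcp_pos"])
E
```

```text
[254.56713362 431.22690535]
[459.83816231 537.85108563]
[ 0.20360839 -0.20290159 -2.53859324] [-0.08041321  0.0356899  -0.05517774] [0.60578314 0.16947554 0.2898336 ]
```

View pics/s2.png

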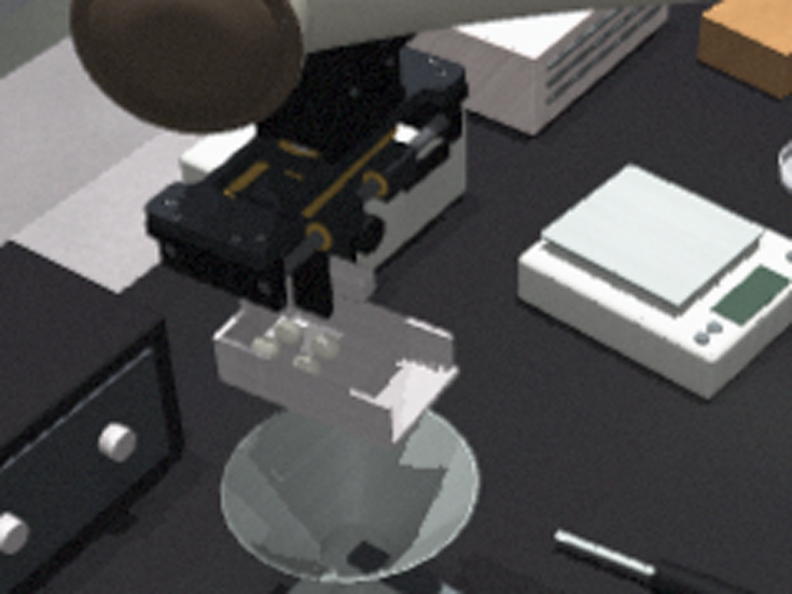

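Request:
move_arm:
  targets: "0 0.2 -0.1 0; -0.1 0.3 -0.3 0; -0.1 0.3 -0.4 0; 0 0.1 -0.4 0; 0 0 -0.4 0; 0 0 -0.2 0; 0 0 0 0"

```text
time_s: 10.08
tcp_pos: [0.5998, 0.1914, 0.2426]
ee_rot: [[-0.998, -0.069, -0.004], [-0.069, 0.998, -0.002], [0.004, -0.002, -1.0]]
wrist_force: [0.1, -0.0, -4.0]
gripper_width: 0.159
gripper_force: 29.8
```

Request:
move_arm:
  targets: "-0.1 0 -0.2 0; -0.1 0 -0.1 0; -0.1 0 -0.1 0; -0.1 0 -0.1 0; -0.1 0 -0.1 0; -0.1 0 -0.1 0; 0 0 0 0"

```text
time_s: 10.67
tcp_pos: [0.5848, 0.1912, 0.2283]
ee_rot: [[-0.998, -0.069, -0.001], [-0.069, 0.998, -0.001], [0.001, -0.001, -1.0]]
wrist_force: [-3.0, -2.9, 5.1]
gripper_width: 0.157
gripper_force: 30.0
```

Request:
move_arm:
  targets: "-0.1 0 -0.1 0; -0.1 0 -0.1 0; 0 0 -0.1 0; -0.1 0 -0.1 0; 0 0 -0.1 0; 0 0 -0.1 0; 0 0 0 0"

```text
time_s: 11.25
tcp_pos: [0.5798, 0.191, 0.2221]
ee_rot: [[-0.997, -0.071, 0.009], [-0.071, 0.997, -0.0], [-0.009, -0.001, -1.0]]
wrist_force: [-11.6, -6.2, 30.7]
gripper_width: 0.155
gripper_force: 30.0
```

```bash
python3 - <<'E'
from h import *
c=shot("side","s3.png",(160,130,400,310),3.3)
s=sense();print(s["wrist_force"],s["moment"],s["tcp_pos"])
E
```

```text
[-11.35107406  -5.57414555  31.13698033] [-1.56933087  3.10020508 -0.13213185] [0.57984576 0.19097611 0.22215258]
```

View pics/s3.png

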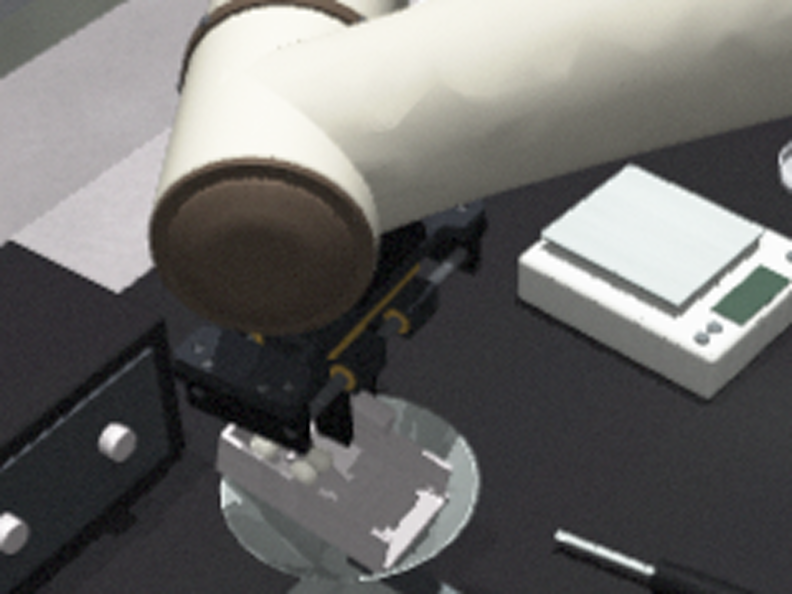

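```bash
cat >> h.py <<'E'
def scoop_pts(loc,grip,th,yaw=np.radians(4)):
    loc=np.array(loc,float)/1e3-[0,0,.0817]; s,c_=np.sin(th),np.cos(th)
    x=loc[:,0]*c_-loc[:,2]*s; z=loc[:,0]*s+loc[:,2]*c_; y=loc[:,1]
    return np.c_[x*np.cos(yaw)-y*np.sin(yaw)+grip[0], x*np.sin(yaw)+y*np.cos(yaw)+grip[1], z+grip[2]]
E
python3 - <<'E'
from h import *
c=capture("side"); g=sense()["tcp_pos"]+[0,0,.019]
for t in range(5,45,5):
    p=scoop_pts([(-66,34,6),(-66,-34,6),(56,34,34)],g,np.radians(t))
    print(t,[np.round((proj(c,q)-[160,130])*3.3).astype(int).tolist() for q in p],np.round(p[0],3))
E
```

```text
5 [[403, 575], [465, 499], [228, 452]] [0.518 0.221 0.16 ]
10 [[393, 576], [455, 500], [222, 443]] [0.526 0.221 0.155]
15 [[382, 575], [444, 500], [217, 434]] [0.533 0.222 0.151]
20 [[371, 574], [433, 499], [212, 425]] [0.541 0.222 0.147]
25 [[359, 571], [421, 497], [208, 417]] [0.55  0.223 0.145]
30 [[347, 568], [409, 494], [205, 408]] [0.558 0.224 0.143]
35 [[335, 564], [398, 491], [203, 399]] [0.567 0.224 0.141]
40 [[322, 559], [386, 486], [201, 391]] [0.576 0.225 0.141]
```

Request:
move_arm:
  targets: "0 0 0.1 0; -0.1 0 0.1 0; -0.2 0 0.1 0; -0.2 0 0.1 0; -0.2 0 0 0; 0 0 0 0"

```text
time_s: 11.85
tcp_pos: [0.5657, 0.1924, 0.2276]
ee_rot: [[-0.997, -0.071, 0.015], [-0.07, 0.998, 0.003], [-0.015, 0.002, -1.0]]
wrist_force: [6.8, -4.5, 8.7]
gripper_width: 0.155
gripper_force: 30.1
```

Request:
move_arm:
  targets: "-0.2 0 0 0; -0.2 0 0 0; -0.2 0 0 0; 0 0 0 0"

```text
time_s: 12.18
tcp_pos: [0.5519, 0.1921, 0.2299]
ee_rot: [[-0.997, -0.071, 0.019], [-0.071, 0.997, 0.003], [-0.019, 0.002, -1.0]]
wrist_force: [7.7, -5.9, 15.2]
gripper_width: 0.157
gripper_force: 30.2
```

```bash
python3 - <<'E'
from h import *
c=shot("side","s4.png",(160,130,400,310),3.3)
s=sense();print(s["wrist_force"],s["moment"],s["tcp_pos"]); g=s["tcp_pos"]+[0,0,.019]
for t in range(5,60,5):
    p=scoop_pts([(-66,34,6),(-66,-34,6),(56,34,34)],g,np.radians(t))
    print(t,[np.round((proj(c,q)-[160,130])*3.3).astype(int).tolist() for q in p],np.round(p[0],3))
E
```

```text
[ 6.75707856 -4.50757541 16.0741381 ] [-1.93046428 -2.1875011  -0.05004984] [0.5521044  0.19215238 0.22984729]
5 [[441, 589], [503, 511], [262, 463]] [0.491 0.222 0.168]
10 [[431, 589], [492, 512], [256, 454]] [0.498 0.222 0.163]
15 [[419, 589], [481, 512], [251, 445]] [0.506 0.223 0.159]
20 [[407, 587], [469, 511], [247, 436]] [0.514 0.224 0.155]
25 [[395, 585], [457, 509], [243, 428]] [0.522 0.224 0.152]
30 [[383, 581], [445, 506], [240, 419]] [0.53  0.225 0.15 ]
35 [[371, 577], [433, 502], [237, 410]] [0.539 0.225 0.149]
40 [[358, 572], [421, 497], [236, 402]] [0.548 0.226 0.148]
45 [[345, 566], [408, 492], [235, 393]] [0.557 0.227 0.149]
50 [[333, 559], [396, 485], [235, 386]] [0.565 0.227 0.15 ]
55 [[320, 551], [384, 478], [236, 378]] [0.574 0.228 0.151]
```

View pics/s4.png

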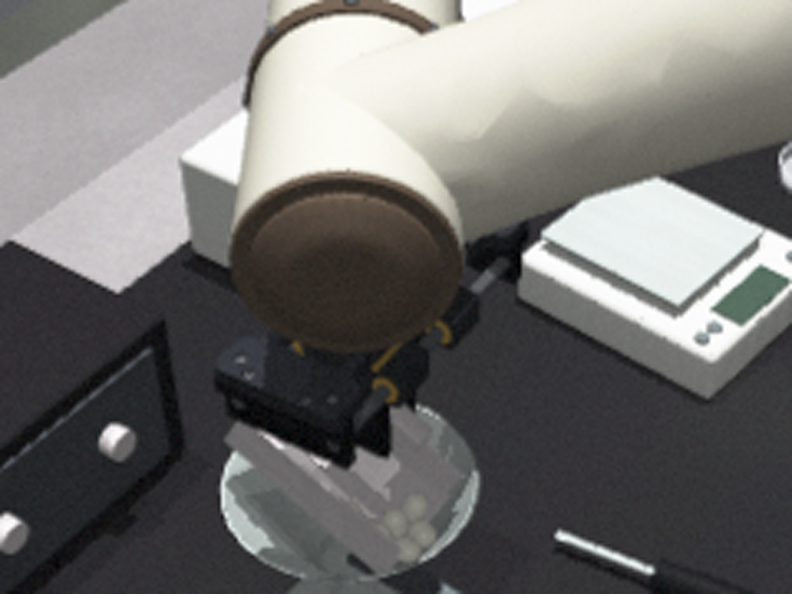

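Request:
move_arm:
  targets: "-0.2 0 0 0; -0.2 0 0 0; -0.2 0 0 0; -0.2 0 0 0; -0.1 0 0 0; 0 0 0 0"

```text
time_s: 12.73
tcp_pos: [0.5277, 0.1923, 0.2281]
ee_rot: [[-0.997, -0.071, 0.014], [-0.071, 0.997, 0.003], [-0.014, 0.002, -1.0]]
wrist_force: [2.7, -4.1, 13.2]
gripper_width: 0.161
gripper_force: 30.1
```

Request:
move_arm:
  targets: "0.2 0 0.1 0; 0.3 0 0.1 0; 0.3 0 0.1 0; 0.2 0 0.1 0; 0.1 0 0 0; 0 0 0 0; 0 0 0 0"

```text
time_s: 13.32
tcp_pos: [0.5505, 0.1919, 0.2315]
ee_rot: [[-0.998, -0.069, -0.002], [-0.069, 0.998, -0.001], [0.002, -0.0, -1.0]]
wrist_force: [-0.3, 1.1, -2.0]
gripper_width: 0.159
gripper_force: 29.4
```

```bash
python3 - <<'E'
from h import *
c=shot("side","s5a.png",(160,130,400,310),3.3);d=shot("top","s5b.png",(170,170,310,310),4)
a=cv2.imread("pics/s5a.png");b=cv2.imread("pics/s5b.png")
f=lambda i:cv2.resize(i,(400,int(i.shape[0]*400/i.shape[1])))
a,b=f(a),f(b);h=max(len(a),len(b));p=lambda i:cv2.copyMakeBorder(i,0,h-len(i),0,0,cv2.BORDER_CONSTANT)
cv2.imwrite("pics/s5.png",np.hstack([p(a),p(b)]))
s=sense();print(s["wrist_force"],s["tcp_pos"],s["time_s"])
E
```

```text
[ 0.14524862 -1.33957426 -2.15224601] [0.55040003 0.1918921  0.23197173] 13.4167
```

View pics/s5.png

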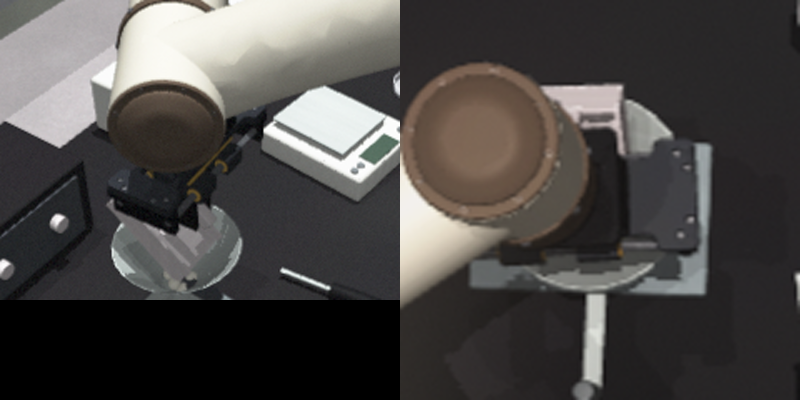

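Request:
move_arm:
  targets: "0.4 0 0 0; -0.4 0 0 0; 0.4 0 0 0; -0.4 0 0.1 0; 0.2 0 0.1 0; 0.2 0 0.1 0; 0.2 0 0.1 0; 0 0 0 0; 0 0 0 0"

```text
time_s: 14.17
tcp_pos: [0.5663, 0.1919, 0.2425]
ee_rot: [[-0.998, -0.068, 0.0], [-0.068, 0.998, 0.0], [-0.0, 0.0, -1.0]]
wrist_force: [0.1, 0.5, -2.3]
gripper_width: 0.159
gripper_force: 29.7
```

```bash
python3 - <<'E'
from h import *
c=shot("side","s6.png",(190,170,350,290),5)
s=sense();print(s["wrist_force"],s["tcp_pos"],s["time_s"]); g=s["tcp_pos"]+[0,0,.019]
for t in range(20,65,5):
    p=scoop_pts([(-66,34,6),(-66,-34,6),(56,34,34)],g,np.radians(t))
    print(t,[np.round((proj(c,q)-[190,170])*5).astype(int).tolist() for q in p],np.round(p[0],3))
E
```

```text
[-0.16978704 -0.19764285 -1.85496462] [0.56595844 0.19182858 0.24229997] 14.2167
20 [[437, 652], [532, 537], [193, 422]] [0.528 0.223 0.168]
25 [[419, 648], [514, 534], [187, 409]] [0.536 0.224 0.165]
30 [[400, 643], [496, 530], [182, 395]] [0.544 0.224 0.163]
35 [[381, 636], [477, 524], [178, 382]] [0.553 0.225 0.161]
40 [[362, 629], [459, 517], [175, 369]] [0.562 0.226 0.161]
45 [[343, 619], [440, 508], [174, 356]] [0.57  0.226 0.161]
50 [[324, 609], [422, 499], [174, 344]] [0.579 0.227 0.162]
55 [[305, 598], [404, 488], [175, 332]] [0.588 0.227 0.164]
60 [[287, 585], [386, 476], [178, 322]] [0.596 0.228 0.166]
```

View pics/s6.png

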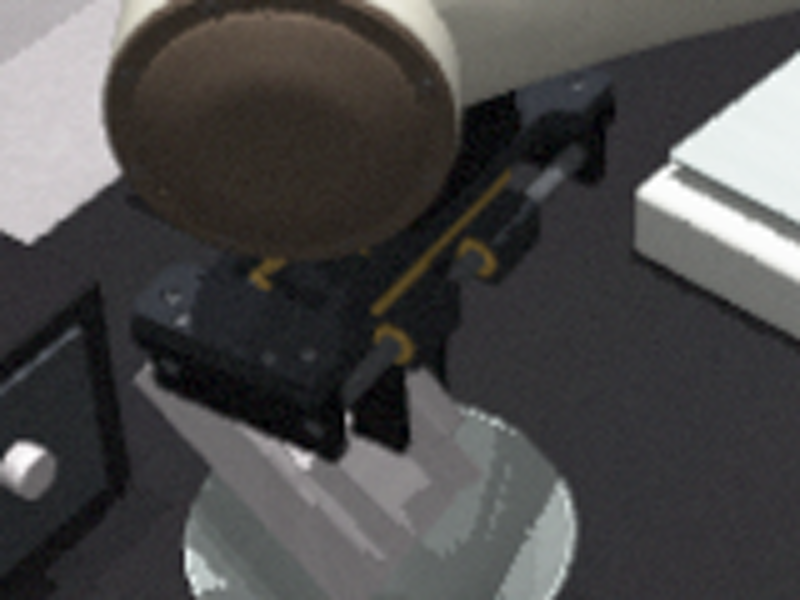

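Request:
move_arm:
  targets: "0.2 0 0.2 0; 0.4 0 0.1 0; 0.4 0 0 0; 0.4 0 0 0; 0.4 0 0 0; 0.3 0 0 0; 0.3 0 0 0; 0.3 0 0 0; 0.3 0 0 0; 0.3 0 0 0"

```text
time_s: 15.05
tcp_pos: [0.6488, 0.1919, 0.2506]
ee_rot: [[-0.998, -0.069, -0.0], [-0.069, 0.998, 0.0], [0.0, 0.0, -1.0]]
wrist_force: [-1.3, 0.2, -0.1]
gripper_width: 0.158
gripper_force: 30.0
```

Request:
move_arm:
  targets: "0.3 0 0 0; 0.3 0 0 0; 0.3 0 0 0; 0.3 0 0 0; 0.2 0 0 0; 0 0 0 0"

```text
time_s: 15.55
tcp_pos: [0.6847, 0.1918, 0.2492]
ee_rot: [[-0.998, -0.068, 0.001], [-0.068, 0.998, -0.0], [-0.001, -0.0, -1.0]]
wrist_force: [-0.7, 0.8, -1.8]
gripper_width: 0.156
gripper_force: 30.0
```

```bash
python3 - <<'E'
from h import *
c=shot("side","s7.png",(160,100,400,310),3.3)
s=sense();print(s["wrist_force"],s["tcp_pos"],s["time_s"]); g=s["tcp_pos"]+[0,0,.019]
im=c["image"]
# overlay-based angle: wall-top edge score along predicted near-wall top edge and lip edge
e=cv2.Sobel(cv2.cvtColor(im,6),cv2.CV_32F,1,0)**2+cv2.Sobel(cv2.cvtColor(im,6),cv2.CV_32F,0,1)**2
for t in range(-10,60,5):
    sc=0
    for A,B in(((56,34,34),(-20,34,34)),((56,34,0),(-20,34,0)),((-66,34,6),(-66,-34,6))):
        P=scoop_pts([np.array(A)+(np.array(B)-A)*k for k in np.linspace(0,1,30)],g,np.radians(t))
        sc+=np.mean([np.sqrt(cv2.getRectSubPix(e,(1,1),tuple(map(float,proj(c,q))))[0,0]) for q in P])
    print(t,round(float(sc)))
E
```

```text
[ 0.04635757  0.49660483 -2.21783395] [0.68397148 0.19178133 0.24929474] 15.6
-10 137
-5 138
0 141
5 174
10 195
15 240
20 456
25 548
30 484
35 377
40 283
45 229
50 211
55 210
```

Request:
move_arm:
  targets: "0 0 0.4 0; 0 0 0.6 0; 0 -0.4 0 0; 0 -0.7 0 0; -0.3 -0.9 0 0; -0.3 -1 0 0; -0.3 -1 0 0; -0.3 -1 0 0; -0.3 -1 0 0; -0.3 -1 0 0"

```text
time_s: 16.43
tcp_pos: [0.6367, 0.0141, 0.2746]
ee_rot: [[-0.998, -0.068, -0.001], [-0.068, 0.998, -0.0], [0.001, -0.0, -1.0]]
wrist_force: [-0.1, -0.3, -2.8]
gripper_width: 0.163
gripper_force: 30.0
```

Request:
move_arm:
  targets: "-0.3 -1 0 0; -0.3 -1 0 0; -0.3 -1 0 0; -0.3 -1 0 0; -0.3 -1 0 0; -0.3 -1 0 0; -0.3 -1 0 0; 0 -1 0 0; 0 -0.9 0 0; 0 -0.7 0 0"

```text
time_s: 17.27
tcp_pos: [0.5838, -0.226, 0.2748]
ee_rot: [[-0.998, -0.067, -0.001], [-0.067, 0.998, -0.0], [0.001, 0.0, -1.0]]
wrist_force: [-0.5, 1.3, -2.2]
gripper_width: 0.159
gripper_force: 30.0
```

Request:
move_arm:
  targets: "0 -0.5 0 0; 0 -0.3 0 0; 0 0 0 0; 0 0 -0.4 0; 0 0 -0.8 0; 0 0 -1 0; 0 0 -1 0; 0 0 -0.8 0; 0 0 -0.5 0; 0 0 0 0"

```text
time_s: 18.1
tcp_pos: [0.5834, -0.2411, 0.158]
ee_rot: [[-0.998, -0.07, -0.008], [-0.07, 0.998, 0.003], [0.008, 0.003, -1.0]]
wrist_force: [-0.5, 0.3, -2.9]
gripper_width: 0.156
gripper_force: 30.0
```

```bash
cat >> h.py <<'E'
def tilt(c,g,r=range(-6,46,3)):
    G=cv2.cvtColor(c["image"],6);e=np.hypot(cv2.Sobel(G,cv2.CV_32F,1,0),cv2.Sobel(G,cv2.CV_32F,0,1));o=[]
    for t in r:
        sc=0
        for A,B in(((56,34,34),(-20,34,34)),((56,34,0),(-20,34,0)),((-66,34,6),(-66,-34,6))):
            P=scoop_pts([np.array(A)+(np.array(B)-A)*k for k in np.linspace(0,1,30)],g,np.radians(t))
            sc+=np.mean([cv2.getRectSubPix(e,(1,1),tuple(map(float,proj(c,q))))[0,0] for q in P])
        o.append((t,round(float(sc))))
    return sorted(o,key=lambda q:-q[1])[:4]
E
python3 - <<'E'
from h import *
c=capture("side");s=sense();print(s["tcp_pos"],s["wrist_force"],tilt(c,s["tcp_pos"]+[0,0,.019]))
t=shot("top","t1.png",(190,190,290,320),4)
G=cv2.cvtColor(t["image"],6)
E
```

```text
[ 0.58467708 -0.24171612  0.16036766] [ 0.19380273 -0.31982828 -1.96243804] [(21, 684), (24, 588), (27, 507), (18, 501)]
```

Request:
move_arm:
  targets: "0 0 -0.4 0; 0 0 -0.4 0; 0.1 0 -0.1 0; 0.2 0 -0.1 0; 0.2 0 -0.1 0; 0.2 0 -0.1 0; 0.2 0 -0.1 0; 0.2 0 -0.1 0; 0.2 0 0 0; 0.2 0 -0.1 0"

```text
time_s: 19.03
tcp_pos: [0.6238, -0.2431, 0.1252]
ee_rot: [[-0.998, -0.069, -0.0], [-0.069, 0.998, -0.0], [0.0, -0.0, -1.0]]
wrist_force: [0.3, 0.6, 0.5]
gripper_width: 0.158
gripper_force: 30.0
```

Request:
move_arm:
  targets: "0 0 0 0; 0 0 0 0"

```text
time_s: 19.2
tcp_pos: [0.624, -0.2431, 0.125]
ee_rot: [[-0.998, -0.069, 0.001], [-0.069, 0.998, -0.0], [-0.001, -0.0, -1.0]]
wrist_force: [-0.1, 1.1, 1.1]
gripper_width: 0.156
gripper_force: 30.0
```

```bash
python3 - <<'E'
from h import *
c=capture("side");s=sense();print(s["tcp_pos"],s["wrist_force"],s["moment"],tilt(c,s["tcp_pos"]+[0,0,.019],range(-6,30,1)))
E
```

```text
[ 0.62385126 -0.24308112  0.12510831] [0.90192303 0.77569122 0.63637935] [ 0.35045102 -0.16496102 -0.0155996 ] [(12, 566), (11, 562), (13, 515), (7, 514)]
```

Request:
move_arm:
  targets: "0 0 -0.1 0; 0 0 -0.1 0; 0 0 -0.1 0; 0 0 0 0; 0 0 0 0"

```text
time_s: 19.67
tcp_pos: [0.6284, -0.243, 0.1219]
ee_rot: [[-0.997, -0.071, 0.013], [-0.071, 0.997, -0.003], [-0.013, -0.003, -1.0]]
wrist_force: [5.6, 4.5, 8.1]
gripper_width: 0.157
gripper_force: 30.0
```

```bash
python3 - <<'E'
from h import *
c=shot("side","s8.png",(310,110,430,250),4);s=sense();print(s["tcp_pos"],s["wrist_force"],s["moment"],tilt(c,s["tcp_pos"]+[0,0,.019],range(-6,30,1)))
E
```

```text
[ 0.62843286 -0.24297831  0.12193394] [6.9283681  5.19087598 8.67812538] [ 1.19830971 -1.29153602 -0.07447179] [(9, 590), (10, 573), (8, 566), (4, 547)]
```

Request:
move_arm:
  targets: "-0.1 0 -0.1 0; 0 0 -0.1 0; 0 0 -0.1 0; 0 0 -0.1 0; 0 0 0 0; 0 0 0 0"

```text
time_s: 20.22
tcp_pos: [0.6304, -0.2429, 0.1203]
ee_rot: [[-0.997, -0.074, 0.026], [-0.074, 0.997, -0.006], [-0.026, -0.008, -1.0]]
wrist_force: [1.7, 11.2, 31.6]
gripper_width: 0.152
gripper_force: 30.1
```

```bash
python3 - <<'E'
from h import *
c=capture("side");s=sense();print(s["tcp_pos"],s["wrist_force"],s["moment"],tilt(c,s["tcp_pos"]+[0,0,.019],range(-6,30,1)))
E
```

```text
[ 0.63038878 -0.24285808  0.12022074] [ 1.62948822 12.80665568 31.25551617] [ 3.35749718 -0.63559333 -0.02630725] [(8, 623), (9, 606), (7, 585), (3, 565)]
```

Request:
move_arm:
  targets: "0 0 0.2 0; 0 0 0.2 0; 0 0 0.1 0; 0 0 0 0"

```text
time_s: 20.6
tcp_pos: [0.6204, -0.2433, 0.1205]
ee_rot: [[-0.998, -0.069, -0.001], [-0.069, 0.998, -0.0], [0.001, -0.0, -1.0]]
wrist_force: [-0.8, 3.1, 6.3]
gripper_width: 0.156
gripper_force: 30.0
```

Request:
move_arm:
  targets: "0 0 0 0; 0 0 0 0; 0 0 0 0; 0 0 0 0; 0 0 0 0; 0 0 0 0; 0 0 0 0; 0 0 0 0"
  gripper: 60

```text
time_s: 21.27
tcp_pos: [0.6208, -0.2431, 0.1199]
ee_rot: [[-0.998, -0.069, -0.0], [-0.069, 0.998, 0.0], [0.0, 0.0, -1.0]]
wrist_force: [0.4, 1.0, 0.6]
gripper_width: 0.651
gripper_force: 0.0
```

Request:
move_arm:
  targets: "0 0 0.3 0; 0 0 0.5 0; 0 0 0.8 0; 0 0 1 0; 0 0 1 0; 0 0 1 0; 0 0 0.7 0; 0 0 0.3 0; 0 0 0 0; 0 0 0 0"

```text
time_s: 22.1
tcp_pos: [0.6205, -0.2428, 0.2596]
ee_rot: [[-0.998, -0.069, -0.0], [-0.069, 0.998, 0.001], [0.0, 0.001, -1.0]]
wrist_force: [0.2, -0.3, 0.3]
gripper_width: 0.688
gripper_force: 0.0
```

```bash
python3 - <<'E'
from h import *
c=shot("side");t=shot("top");a=c["image"][90:330,200:430];b=t["image"][185:325,180:310]
f=lambda i,w:cv2.resize(i,(w,int(i.shape[0]*w/i.shape[1])),interpolation=cv2.INTER_CUBIC)
a,b=f(a,460),f(b,340);h=max(len(a),len(b));p=lambda i:cv2.copyMakeBorder(i,0,h-len(i),0,0,cv2.BORDER_CONSTANT)
cv2.imwrite("pics/s9.png",np.hstack([p(a),p(b)]))
s=sense();print(s["tcp_pos"],s["ee_rot"][:,1],s["time_s"])
E
```

```text
[ 0.62004105 -0.24277985  0.2581349 ] [-0.06865022  0.99763992  0.00131574] 22.2
```

View pics/s9.png

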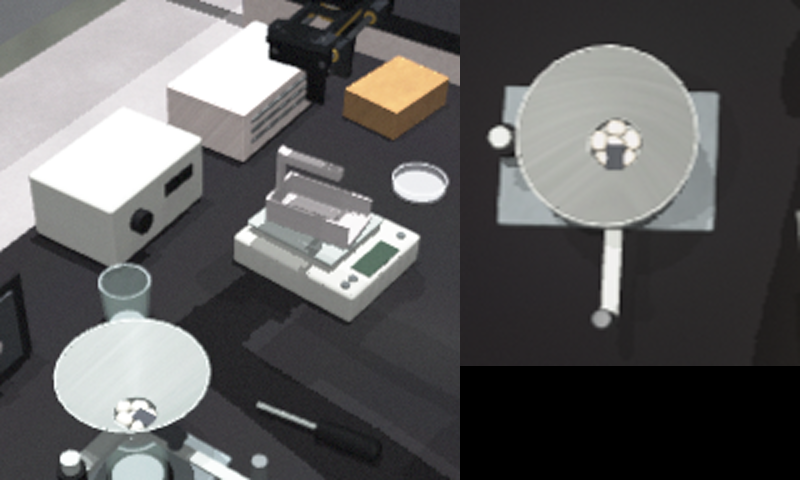

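The left half shows the scoop standing upright and empty on the plate, and the right half shows the white pieces on the shut shutter at the throat (composite px ~615,140) with the lever still straight. Next is the lever.

Request:
move_arm:
  targets: "-0.2 0.5 0 0; -0.4 0.9 0 0; -0.4 1 0 0; -0.4 1 0 0; -0.4 1 0 0; -0.4 1 0 0; -0.4 1 0 0; -0.4 1 0 0; -0.4 1 0 0; -0.4 1 0 0"
  gripper: 0

```text
time_s: 23.03
tcp_pos: [0.5244, -0.0071, 0.2585]
ee_rot: [[-0.998, -0.069, -0.003], [-0.069, 0.998, -0.001], [0.003, -0.0, -1.0]]
wrist_force: [0.8, 0.6, -0.3]
gripper_width: 0.039
gripper_force: 0.0
```

Request:
move_arm:
  targets: "-0.4 1 0 0; -0.4 1 0 0; -0.4 1 0 0; -0.4 1 0 0; -0.4 1 0 0; -0.4 1 0 0; -0.4 1 0 0; -0.4 1 0 0; -0.4 1 0 0; -0.3 0.9 0 0"

```text
time_s: 23.87
tcp_pos: [0.4269, 0.2402, 0.2587]
ee_rot: [[-0.998, -0.069, -0.002], [-0.069, 0.998, -0.002], [0.002, -0.002, -1.0]]
wrist_force: [0.7, -0.3, 1.1]
gripper_width: 0.008
gripper_force: 0.0
```

Request:
move_arm:
  targets: "0 0 0 0; 0 0 -0.4 0; 0 0 -0.8 0; 0 0 -1 0; 0 0 -1 0; 0 0 -1 0; 0 0 -0.7 0; 0 0 -0.4 0; 0 0 0 0; 0 0 0 0"

```text
time_s: 24.7
tcp_pos: [0.428, 0.2379, 0.1264]
ee_rot: [[-0.998, -0.068, -0.002], [-0.068, 0.998, -0.002], [0.002, -0.002, -1.0]]
wrist_force: [0.5, 0.2, 0.4]
gripper_width: 0.008
gripper_force: 0.0
```

Request:
move_arm:
  targets: "0 -0.5 0 0; 0 -0.4 0 0; 0 -0.4 0 0; 0.1 -0.4 0 0; 0.1 -0.4 0 0; 0.2 -0.4 0 0; 0.2 -0.4 0 0; 0.2 -0.3 0 0; 0.2 -0.3 0 0; 0.3 -0.3 0 0"

```text
time_s: 25.53
tcp_pos: [0.4611, 0.1436, 0.1275]
ee_rot: [[-0.998, -0.069, -0.0], [-0.069, 0.998, 0.0], [0.0, 0.0, -1.0]]
wrist_force: [-1.8, 3.1, 0.7]
gripper_width: 0.003
gripper_force: 1.3
```

Request:
move_arm:
  targets: "0.2 -0.2 0 0; 0.2 -0.2 0 0; 0.1 -0.1 0 0; 0 0 0 0"

```text
time_s: 25.87
tcp_pos: [0.4739, 0.1317, 0.1274]
ee_rot: [[-0.998, -0.068, 0.0], [-0.068, 0.998, 0.0], [-0.0, 0.0, -1.0]]
wrist_force: [-1.4, 2.6, 0.7]
gripper_width: 0.007
gripper_force: 1.7
```

```bash
python3 - <<'E'
from h import *
c=capture("side");t=capture("top");s=sense();print(s["tcp_pos"],s["wrist_force"])
# predicted knob pixels vs bright lever: lever direction score by sampling along lever in top view
ax=np.array([.5263,.1914])
for n,q in(("top",t),("side",c)):
  G=cv2.cvtColor(q["image"],6);o=[]
  for f in np.arange(0,1.3,.05):
    v=[G[tuple(np.round(proj(q,(*(ax-r*np.array([np.cos(f-.017),np.sin(f-.017)])),.1))[::-1]).astype(int))] for r in np.linspace(.04,.09,15)]
    o.append((round(float(f),2),int(np.mean(v))))
  print(n,o)
E
```

```text
[0.47347042 0.13208797 0.12744531] [-2.58820566  3.2521553   0.01098769]
top [(0.0, 114), (0.05, 115), (0.1, 111), (0.15, 105), (0.2, 103), (0.25, 100), (0.3, 100), (0.35, 101), (0.4, 101), (0.45, 102), (0.5, 102), (0.55, 105), (0.6, 101), (0.65, 99), (0.7, 101), (0.75, 100), (0.8, 97), (0.85, 97), (0.9, 97), (0.95, 96), (1.0, 95), (1.05, 95), (1.1, 93), (1.15, 91), (1.2, 91), (1.25, 89)]
side [(0.0, 54), (0.05, 55), (0.1, 57), (0.15, 59), (0.2, 60), (0.25, 62), (0.3, 69), (0.35, 79), (0.4, 66), (0.45, 58), (0.5, 45), (0.55, 40), (0.6, 40), (0.65, 40), (0.7, 43), (0.75, 51), (0.8, 62), (0.85, 82), (0.9, 84), (0.95, 82), (1.0, 68), (1.05, 48), (1.1, 37), (1.15, 35), (1.2, 30), (1.25, 29)]
```

Request:
move_arm:
  targets: "0.1 -0.1 0 0; 0.1 -0.1 0 0; 0 0 0 0; 0 0 0 0"

```text
time_s: 26.3
tcp_pos: [0.4788, 0.1276, 0.1276]
ee_rot: [[-0.998, -0.069, 0.001], [-0.069, 0.998, 0.001], [-0.001, 0.001, -1.0]]
wrist_force: [-0.3, 6.2, -1.2]
gripper_width: 0.005
gripper_force: 2.7
```

Request:
move_arm:
  targets: "0.1 -0.1 0 0; 0 -0.1 0 0; 0 0 0 0; 0 0 0 0"

```text
time_s: 26.63
tcp_pos: [0.4798, 0.1266, 0.1275]
ee_rot: [[-0.998, -0.067, 0.0], [-0.067, 0.998, 0.008], [-0.001, 0.008, -1.0]]
wrist_force: [-10.3, 21.4, 1.0]
gripper_width: 0.004
gripper_force: 11.3
```

Request:
move_arm:
  targets: "0 0 0 0; 0 0 0 0; 0 0 0 0; 0 0 0 0; 0 0 0 0; 0 0 0 0; 0 0 0 0; 0 0 0 0"

```text
time_s: 27.3
tcp_pos: [0.4798, 0.1266, 0.1275]
ee_rot: [[-0.998, -0.068, 0.0], [-0.068, 0.998, 0.008], [-0.001, 0.008, -1.0]]
wrist_force: [-10.9, 21.2, 1.1]
gripper_width: 0.004
gripper_force: 11.1
```

```bash
python3 - <<'E'
from h import *
for n in("side","top"):
  c=shot(n,n+"_open.png");G=cv2.cvtColor(c["image"],6)
  for z in(.115,.03):
    u,v=np.round(proj(c,(.5763,.1905,z))).astype(int);w=G[v-9:v+10,u-11:u+12];print(n,z,(u,v));print(w[::2,::2])
E
```

```text
side 0.115 (np.int64(269), np.int64(297))
[[218 219 219 216 209 198 204 207 224 222 219 219]
 [219 203 120 112 116 112 114 115 133 217 217 213]
 [195 106 110 126 135 148 154 137 114 112 211 215]
 [106 106 145  97 102 111 117 131 159 120 206 212]
 [107  99 100 101 110 118 119 116 112 102 169 211]
 [109  97  98 120 106 113 114 117 118 113 179 208]
 [158 100 124 154  60  83 109 115 116 130 205 206]
 [218 235 182 155 156 110  50  81 135 202 212 202]
 [221 214 223 194 178 189 189 190 215 224  88  42]
 [148 144 140 188 190 107 111 105 102  68  43  45]]
side 0.03 (np.int64(271), np.int64(324))
[[109 109 108 105 105 105 105 106 104 102 107 105]
 [107 107 107 109 109 106 105 107 106 102 102 105]
 [107 107 107 107 107 109 105 107 110 121 106  87]
 [108 109 108 108 107 104 107 105 110 139 129  81]
 [106 104 105 104 108 107 107 106 141 173 205  84]
 [112 107 116 106 105 111 110 105 200 205 204 107]
 [128 132 130 130 129 128 118 195 205 207 204 109]
 [128 129 128 129 123 123 147 188 206 205 204  87]
 [138 132 143 154 141 161 154 167 206 205 146  75]
 [186 157 172 160 185 146 147 199 207 168  79  
[... 407 characters left out ...]
6 179 183 196  98 100  98 196 232 183 166 167]
 [179 177 176 121  98 100  98 124 126 111 112 112]
 [178 178 175 169 161 103 109 112 114 115 114 114]]
top 0.03 (np.int64(244), np.int64(245))
[[ 70  78 149 190 236 232 124 134 176 166 165 163]
 [ 71 148 154 160 201 169 197 213 156 165 165 165]
 [108 139 107 110 105 142 191 231 145 167 165 165]
 [162 185  98  99  97 117 164 145 164 169 167 164]
 [202 205  98  99  98 185 241 223 167 168 169 168]
 [183 196  98 100  98 196 232 183 166 167 168 168]
 [176 121  98 100  98 124 126 111 112 112 114 106]
 [175 169 161 103 109 112 114 115 114 114 113 153]
 [174 163 113 114 114 103  88  87  84  87  82  86]
 [114 113 141 104  87  83  84  85  86  85  85  84]]
```

Request:
move_arm:
  targets: "-0.2 0.2 0 0; -0.3 0.3 0 0; -0.3 0.3 0 0; -0.3 0.3 0 0; -0.3 0.4 0 0; -0.2 0.4 0 0; -0.2 0.4 0 0; -0.1 0.4 0 0; -0.1 0.4 0 0; 0 0.4 0 0"

```text
time_s: 28.23
tcp_pos: [0.4301, 0.2097, 0.1274]
ee_rot: [[-0.998, -0.069, -0.001], [-0.069, 0.998, -0.001], [0.001, -0.001, -1.0]]
wrist_force: [-0.1, 0.3, 0.8]
gripper_width: 0.004
gripper_force: 0.4
```

Request:
move_arm:
  targets: "0 0.5 0 0; 0 0.5 0 0; 0 0.4 0 0; 0 0.3 0 0; 0 0 0.6 0; 0 0 1 0; 0 0 1 0; 0 0 1 0; 0 0 1 0; 0 0 0.6 0"

```text
time_s: 29.07
tcp_pos: [0.4315, 0.2525, 0.2603]
ee_rot: [[-0.998, -0.069, 0.003], [-0.069, 0.998, 0.002], [-0.003, 0.002, -1.0]]
wrist_force: [-0.2, -0.6, -1.1]
gripper_width: 0.008
gripper_force: 0.0
```

Request:
move_arm:
  targets: "-0.8 0 0.4 0; -0.8 0 0 0; -0.8 0 0 0; -0.4 0 0 0; 0 0 0 0; 0 0 0 0; 0 0 0 0; 0 0 0 0"

```text
time_s: 29.73
tcp_pos: [0.3615, 0.252, 0.2673]
ee_rot: [[-0.998, -0.068, -0.0], [-0.068, 0.998, -0.001], [0.0, -0.001, -1.0]]
wrist_force: [-0.5, -0.5, 0.6]
gripper_width: 0.005
gripper_force: 0.0
```

```bash
python3 - <<'E'
from h import *
ref={"side":cv2.imread("pics/side0.png"),"top":cv2.imread("pics/top0.png")}
ax=np.array([.5263,.1914])
for n in("top","side"):
  q=shot(n);G=cv2.cvtColor(q["image"],6);o=[]
  for f in np.arange(-.2,.4,.05):
    v=[G[tuple(np.round(proj(q,(*(ax-r*np.array([np.cos(f-.017),np.sin(f-.017)])),.1))[::-1]).astype(int))] for r in np.linspace(.04,.09,15)]
    o.append((round(float(f),2),int(np.mean(v))))
  print(n,o)
  D=(cv2.absdiff(q["image"],ref[n]).max(2)>45).astype(np.uint8)
  k,_,st,ce=cv2.connectedComponentsWithStats(D)
  print([(s.tolist(),m.round().tolist()) for s,m in zip(st[1:],ce[1:]) if s[4]>25])
  if n=="side":
    m=(G>215).astype(np.uint8); 
    for z in (.115,.03): print(z,proj(q,(.5763,.1905,z)))
    u,v=269,297; print(G[v-9:v+10:2,u-11:u+12:2]); print(G[312:345:2,250:292:2])
s=sense();print(s["tcp_pos"],s["wrist_force"],s["time_s"])
E
```

```text
top [(-0.2, 69), (-0.15, 124), (-0.1, 214), (-0.05, 233), (-0.0, 238), (0.05, 236), (0.1, 102), (0.15, 64), (0.2, 39), (0.25, 39), (0.3, 39), (0.35, 40), (0.4, 40)]
[([422, 195, 17, 44, 250], [429.0, 216.0]), ([434, 201, 13, 51, 258], [441.0, 224.0]), ([408, 202, 18, 55, 332], [414.0, 227.0]), ([418, 224, 8, 16, 42], [421.0, 232.0]), ([38, 318, 152, 162, 11784], [114.0, 410.0]), ([484, 319, 156, 161, 12451], [572.0, 409.0]), ([360, 421, 104, 59, 3217], [414.0, 460.0]), ([378, 436, 26, 20, 55], [391.0, 446.0]), ([254, 438, 107, 42, 1466], [303.0, 462.0]), ([351, 453, 9, 9, 41], [355.0, 457.0]), ([305, 469, 44, 11, 248], [328.0, 475.0])]
side [(-0.2, 66), (-0.15, 108), (-0.1, 198), (-0.05, 222), (-0.0, 215), (0.05, 209), (0.1, 152), (0.15, 94), (0.2, 53), (0.25, 34), (0.3, 16), (0.35, 10), (0.4, 10)]
[([300, 0, 72, 62, 1383], [335.0, 27.0]), ([370, 0, 12, 8, 29], [376.0, 2.0]), ([414, 0, 12, 8, 34], [419.0, 4.0]), ([410, 0, 115, 57, 3115], [470.0, 31.0]), ([526, 0, 15, 14, 135], [531.0, 5.0]), ([323, 0, 317, 279, 32281], [490.0, 148.0]), ([401, 5, 11, 10, 26], [405.0, 9.0]), ([388, 7, 
[... 3007 characters left out ...]
2  65  39  70 172 136 116 120 116 129 121 116 153 175 171  85  51  25
   60  67  64]
 [ 64  66  36  67 105 168 137 123 139 176 135 150 172 167  86  69  32  22
   62  65  67]
 [ 64  64  65  42  68  71 149 165 177 178 173 162 121  69  68  39  24  64
   65  65  66]
 [ 68  66  66  57  33  60  69  75  70  73  70  69  69  62  21  19  67  65
   66  67  66]
 [ 66  65  63  61  63  44  31  48  62  62  64  45  24  23  46  66  66  67
   67  65  66]
 [ 66  64  64  67  64  62  66  60  43  42  40  48  64  68  64  64  65  64
   66  66  70]
 [ 65  67  64  67  66  68  65  66  64  66  64  65  64  63  65  67  62  65
   70  81  80]]
[0.36136352 0.25195556 0.26724574] [-0.06815888 -0.06475018 -0.14112071] 29.8333
```

```bash
python3 - <<'E'
from h import *
for n,(u,v) in(("top",(240,241)),("side",(269,297))):
  a=cv2.cvtColor(cv2.imread(f"pics/{n}0.png"),6)[v-9:v+10:2,u-11:u+12:2].astype(int)
  b=cv2.cvtColor(capture(n)["image"],6)[v-9:v+10:2,u-11:u+12:2].astype(int)
  print(n);print(a);print(b-a)
E
```

```text
top
[[178 178 162  96 199 217 221 106 143 168 165 166]
 [179 166 133 224 238 241 239 239 234 169 167 166]
 [177  90 229 240 239 241 240 239 239 236 178 168]
 [190 170 239 239 239 241 240 239 240 240 157 166]
 [200 191 239 220 138 147 148 223 240 240 150 168]
 [188 180 239 211  98 100  98 167 235 240 166 170]
 [176 175 239 208  98 100  98 167 235 226 169 168]
 [176 180 194 207  99 100  98 169 224 185 168 169]
 [180 178 178 138  99 100  99 147 168 169 167 168]
 [179 179 175 169 162 163 160 170 170 168 169 167]]
[[-1 -1 -1 -1 -2 -1 -1 -1  0 -2 -1 -1]
 [-1  0  0  0  0 -1  0 -1  0 -1  0 -1]
 [-1 -2 -1 -1 -1 -1  0  0  0  0 -1 -2]
 [-3 -1 -1  0 -1 -1  0  0 -1 -1  0 -1]
 [-1 -1 -1 -1 -1  0 -2 -1 -1  0 -1 -1]
 [-2 -1 -1 -1  1 -1 -1 -1 -1  0  1  0]
 [-2  0 -1  0  0 -1 -1 -1  0 -1 -2 -1]
 [-1  0 -1 -1 -1 -2 -1  0 -1 -2 -2  0]
 [-1 -1 -1  0 -1 -1 -1 -1 -2 -2 -1 -1]
 [-1 -1 -1  0 -1 -1  0  0 -1 -1 -2 -2]]
side
[[236 235 234 232 226 219 224 228 238 236 236 233]
 [235 222 133 128 128 126 127 130 151 233 234 230]
 [215 117 123 122 132 132 123 127 124 124 229 231]
 [120 119 167 204 254 252 139 155 147 123 226 231]
 [119 240 253 254 251 138 132 131 159 182 190 229]
 [233 254 254 254 130 130 127 129 132 129 201 227]
 [252 254 254 254  93  91 124 131 130 141 223 224]
 [235 253 254 254 252  97  56  93 155 222 231 222]
 [237 229 237 249 207 183 191 214 232 239  96  49]
 [166 161 155 210 209 117 124 118 104  66  54  49]]
[[-44 -45 -44 -49 -48 -52 -52 -52 -46 -46 -46 -48]
 [-47 -48 -32 -36 -34 -31 -31 -36 -39 -48 -48 -46]
 [-49 -28 -30 -31 -32 -33 -29 -32 -31 -29 -51 -46]
 [-29 -31 -40 -52 -21 -27 -35 -38 -37 -31 -49 -50]
 [-28 -44 -22 -19 -27 -32 -33 -33 -36 -43 -44 -49]
 [-49 -21 -18 -20 -34 -33 -30 -29 -36 -31 -49 -50]
 [-26 -22 -20 -19 -23 -21 -34 -32 -33 -34 -53 -52]
 [-46 -25 -20 -21 -27 -24 -20 -25 -42 -53 -50 -49]
 [-44 -44 -43 -34 -53 -42 -45 -52 -47 -44 -24 -12]
 [-43 -37 -40 -50 -49 -27 -33 -30 -24 -15 -21 -13]]
```

The throat matches the empty one at the start, so all pieces have dropped and the shutter is shut.

```bash
python3 -c "
from station import *
print(finish_job())"
```

```text
the job is handed in; nothing more can be done
None
```

The job is handed in, with no verdict returned: the camera images show the funnel throat empty again after the pour and lever swing, the shutter shut, the empty scoop upright on the balance plate, the bystanders unmoved and pieces in the jar (I did not count all six there).

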